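# Lock the citrus press's pivot pin with its spring clip

## Task

Take the spring clip from its wooden stand and fit it to the pivot pin of the citrus press: find the cross hole near the pin's free end by feel, turn the pin with the leg's tip until the hole stands upright, then push the straight leg down through it until the bow leg has snapped over the pin and the clip's grey neck sits on the pin. Be gentle with the press, never leaning on it hard (40 N at the very most), leave the mug, the salt shaker and the pepper mill where they are, and let go of the clip at the end.

Things in the scene. Friction and masses are not known exactly. Their poses are not given: they have to be found in the camera images.
- clip: Spring cotter (hair pin clip), 50 g, legs down in its stand, perhaps 2 mm and some degrees askew. Origin on the straight leg's axis at the underside of the grey neck (x -13 to 27, z 0 to 12, 16 mm thick in y); z up, x to the bow leg, y across the flat clip. Straight steel leg 6 mm thick, round tip, down to z = -56. Home: pin_hole 18 mm below this origin.
- clip_grip (a point): Middle of the clip's grey grip tab, 27 mm above the clip's origin, same axes. The tab stands on the neck: 26 mm wide (x), 12 mm thick (y), 32 mm high. Grip it across y, fingertips just above the neck.
- clip_tip (a point): Tip of the clip's straight leg: 56 mm below the clip's origin, on its -z axis.
- bow (a joint): Spring of the bow leg, rad outward: 0 closed, about 0.11 where it rides over the pin's widest part, near 0 once snapped over; pushing it over takes 5 to 10 N, then it pulls the clip down. In the clip's frame the 6 mm wire hangs at x = 23.5 mm, pinches in to x = 16 at z = -33 and flares to x = 26 at z = -45. It may end on either side of the pin.
- pin_hole (a point): Fixed point on the pivot pin's axis at the middle of its cross hole, 75 mm above the worktop. y along the level pin (free end 20 mm on towards -y, the press's cheek plate, top at 99 mm, 41 mm away towards +y), z up. Steel pin, 36 mm diameter. The hole goes right through across the axis: 8 mm wide, 9 mm along the pin, its mouth 1 mm chamfered in width. This point does not turn with the pin.
- pin_top (a point): Point of the pin's top line 18 mm above pin_hole, same axes. The pin turns stiffly (6 N at its rim) and starts at an UNKNOWN angle up to 0.7 rad either way: the hole's upper mouth is up to 12 mm from here along x, to be felt for. Pressed lightly, the tip rides on the round pin or drops in 2 mm or more; then moving it sideways over the axis turns the hole upright, ready for the push.
- press: Lever citrus press of grey metal, fixed. Origin on the worktop under the pivot, axes as pin_hole, which lies at (0, -66, 75) mm. Base plate x -50 to 150, y -45 to 45 mm; a lever with a black handle runs from the pivot to +x, rising to 130 mm, cup and plunger under it.
- stand: Pale wooden block 70 x 46 x 70 mm, fixed, origin mid-underside. The clip's legs hang in a slot 44 x 10 mm (along x), 64 mm deep, in its top, the neck resting on top and the straight leg at x = -13 mm. The clip lifts straight out (about 65 mm).
- mug_leg: Striped mug, 90 mm tall, to be left alone. Origin: underside.
- salt_shaker: Glass salt shaker, 44 mm wide, 90 mm tall, to be left alone. Origin: underside.
- pepper_mill: Wooden pepper mill, 58 mm wide, 170 mm tall, to be left alone. Origin: underside.
Not all that is in view belongs to the job. There is more than one size of the clip; the job needs the smaller.

How it is judged:
On the way, in this order (a step that is already met when the one before it is completed fails the run):
1. the clip is lifted clear out of its stand (height (world z) of clip_tip above 0.074 m), for 0.1 s.
2. the straight leg is in the cross hole and the pin springs the bow leg open (x of pin_hole in the frame of clip between -0.006 and 0.006 m and y of pin_hole in the frame of clip between -0.005 and 0.005 m and z of pin_hole in the frame of clip between -0.052 and -0.019 m and value of joint bow above 0.06 rad), for 0.05 s.
At the end, for the whole second after the job is handed in: The leg is through the cross hole (hole point within 6 mm in x, 5 mm in y of the leg's axis), the neck within 4.5 mm of resting on the pin, bow closed (under 0.06 rad), clip at rest, square to the pin within 0.25 rad; mug, salt shaker, pepper mill within 30 mm of their places (x of pin_hole in the frame of clip between -0.006 and 0.006 m and y of pin_hole in the frame of clip between -0.005 and 0.005 m and z of pin_hole in the frame of clip between -0.0225 and -0.013 m and value of joint bow below 0.06 rad and linear speed of clip below 0.02 m/s and angle between the y axis of clip and the y axis of pin_hole, either way round below 0.25 rad and distance of each of mug_leg, salt_shaker, pepper_mill from where it was at the start of the episode below 0.03 m); the robot touches nothing.
It fails at once if the clip pressed on the press or its pin with more than 40 N (contact force between clip and press above 40 N).
It fails at once if the robot pressed on the press itself with more than 40 N (contact force between the arm and press above 40 N).
It fails at once if the mug, salt shaker or pepper mill was disturbed by more than 30 mm (distance of any of mug_leg, salt_shaker, pepper_mill from where it was at the start of the episode above 0.03 m).
It also fails if it takes over 64 s, if anything falls off the work surface, if the arm or the gripper's body presses on something with over 40 N, if the wrist force passes 120 N, or if a joint passes its speed limit or range.

## Robot

A 7-joint arm with a two-finger parallel gripper is mounted at the origin on a cart in front of the work surface, level with it; the furniture and walls round the work are solid. World frame = base frame: x ahead of the robot, y to its left, z up, the work surface at z = 0. Lengths are in m, angles in rad, forces in N, time in s.
With the tool pointing down it reaches from about 0.4 to 0.85 m from the base axis. Payload 10.4 kg.
Tool frame: the origin (TCP) lies between the finger pads; the fingertips stand 8 mm ahead of it and the grasp point (between the pads) lies 11 mm behind it; z points along the fingers, y is the line along which they close (so a half turn about z gives the same grasp; the last joint's range is limited). The gripper opens to 87 mm and grips with 3 to 60 N. Pads are 19 mm wide; open, the fingers measure 117 mm over their backs; the gripper's body (75 mm by 190 mm) begins 51 mm behind the grasp point.
Start: joints at [1.197, 0.332, -0.065, 1.46, 0.022, 1.35, -0.088], TCP at [0.215, -0.587, 0.231] pointing down, gripper open.
Joint ranges: [-2.6, 2.6], [-0.5, 2.12], [-1.47, 1.34], [0.16, 2.42], [-1.27, 4.41], [0.06, 2.06], [-2.6, 2.6]. Speed limits (rad/s): [2.22, 2.22, 2.79, 2.79, 3.14, 3.14, 3.14].

## Interface

Orientations are given as a unit quaternion [w, x, y, z].
In Python, from bench import sense, capture, camera_params, hand_in, search_frame, place_of gives the robot as it stands. The module is installed in compiled form; this text tells all that it offers.
- The arm moves only by the shell command python3 -m jog FILE [OPENING], which reads ROWS from the file FILE. ROWS is one flat JSON list of numbers that holds 1 to 5 rows one after another, with no inner brackets; each row has 6 numbers: dx, dy, dz in shares of 0.8 m (1.0 is 0.8 m), then a rotation vector rx, ry, rz in normalised numbers (1 is 2 rad); each row is the pose to reach, as a shift and turn from the pose commanded when the command began, along the tool's axes at that moment; what a row does not reach only later rows make up. A row lasts 1/10 s, in which the tool goes at most 0.05 m and 0.15 rad, less where a joint would pass 70% of its speed; a pose out of reach is approached as far as the arm can. OPENING is the finger opening in m, set as the command begins (- or left out keeps the last). The fingers move at their own pace and stop on an object; the grip force is fixed at half the most. Time passes only in rows, so rows that do not move let the fingers close. It prints the time, the measured TCP pose, the force, the opening and the grip force at its end. A shift or turn number past 1, either way, is cut back to 1. Input that does not fit is refused with a message, and nothing moves.
- sense(): the state, without advancing time (a new reading comes with each control period).
- capture(name): name is "side" or "top" or "wrist"; returns the picture (400x640x3 uint8, blue, green, red); there is no depth.
- camera_params(name): a dict with "K" (3x3 intrinsics, pixels), "D" ([k1, k2, p1, p2, k3] as OpenCV has them; the pictures are not rectified), "rvec" (rotation vector, rad) and "tvec" (3), from world to camera coordinates, as OpenCV has them. Camera axes: x right, y down, z forward; pixel columns grow to the right and rows downward; lengths in m; the calibration is good to about 2 mm. A picture is of the moment at which its call begins: read the wrist's pose just before it. camera_params takes no time and is no camera call; for the wrist camera it gives the pose at the moment of the call.
- hand_in(): hands the job in; it is judged then, once.
Trained networks look in the newest picture that a camera, given by its name, has taken for a name from the list of things; names that differ only in an ending like _2 or _b are one class to them, and where a whole thing is asked for, a point or a joint stands for the part that bears it (a point fixed in the world has none). Each returns a list of dicts, best first, with "conf" (0 to 1); they miss things now and then, are a little off and sometimes report something else, mostly with a low value. They report only what shows in the picture. A call takes as long as a camera call. They do not tell look-alikes from the thing itself.
- search_frame(query, camera): "rect" ([left, top, right, bottom] in pixels, round what is visible of it).
- place_of(query, camera): "at" ([row, column] in pixels: a listed point, or the origin of a listed thing).
The state is a dict: "time_s": time; "joint_positions": joint angles; "dq": joint speeds; "joint_torque": joint torques, N m; "tool_pos": TCP position; "ee_rot": TCP orientation; "ft_force": force on the tool from outside, world axes, zero at the start; "ft_torque": the same for the moment, N m; "gripper_width": finger opening in m; "gripper_force": force on a finger pad.
Only numpy, scipy, OpenCV 4.12 (cv2) and the standard library are available. Lean on these libraries where they do the work, as an engineer would, in place of code of your own. Each camera call takes 0.05 s, during which the arm holds its last target. There are 200 camera calls.

## Working session

There is one attempt and no reset: what is moved stays moved. The work goes in short steps, Python scripts to look and compute and a shell command to move; the robot and the scene stay as the last step left them, time stands still between calls to the robot, and variables do not carry over. Pictures are saved under pics/ and viewed, at most 10 in all, crops included, and the job is handed in when it is done.

```bash
mkdir -p pics; cat > h.py <<'E'
import numpy as np, cv2
from bench import *
from scipy.spatial.transform import Rotation as R
def cp(n):
    p=camera_params(n); return np.array(p["K"]),np.array(p["D"]),R.from_rotvec(np.ravel(p["rvec"])).as_matrix(),np.ravel(p["tvec"])
def ray(n,rc,P=None):
    K,D,Rm,t=P or cp(n)
    u=cv2.undistortPoints(np.array([[[rc[1],rc[0]]]],float),K,D)[0,0]
    return -Rm.T@t, Rm.T@np.array([u[0],u[1],1])
def atz(n,rc,z,P=None):
    o,d=ray(n,rc,P); return o+d*(z-o[2])/d[2]
def tri(obs):
    A=np.zeros((3,3));b=np.zeros(3);L=[]
    for o,d in obs:
        d=d/np.linalg.norm(d);M=np.eye(3)-np.outer(d,d);A+=M;b+=M@o;L.append((o,M))
    x=np.linalg.solve(A,b); return x,[round(1000*np.linalg.norm(M@(x-o)),1) for o,M in L]
def proj(n,p,P=None):
    K,D,Rm,t=P or cp(n)
    return cv2.projectPoints(np.array([p],float),cv2.Rodrigues(Rm)[0],t,K,D)[0][0,0]
E
python3 - <<'E'
from h import *
s=sense();print(s["time_s"],s["tool_pos"],s["ee_rot"],s["ft_force"])
ims=[]
for n in("side","top","wrist"):
    im=capture(n);cv2.imwrite(f"pics/{n}0.png",im)
    for q in("clip","clip_grip","pin_hole","pin_top","press","stand","mug_leg","salt_shaker","pepper_mill"):
        for r in place_of(q,n)[:3]:
            if r["conf"]>.2: print(n,q,np.round(r["at"],1),round(r["conf"],2))
E
```

```text
0.0 [ 0.21466074 -0.58658644  0.22975677] [-6.86185770e-04  9.84653180e-01  1.74521113e-01 -1.57737240e-04] [ 0.3239086   0.45136175 -0.02813806]
side clip [237.5 251.9] 0.92
side clip [232.5 299.5] 0.69
side clip_grip [218.9 295.8] 0.72
side clip_grip [229.1 263. ] 0.65
side pin_hole [189.1 266.9] 0.63
side pin_hole [227.6 354.5] 0.31
side pin_top [183.2 273.6] 0.56
side press [201.5 269.3] 0.56
side stand [255. 303.] 0.82
side mug_leg [316.8 288.2] 0.6
side salt_shaker [233.7 380.4] 0.67
side pepper_mill [224.8 357.7] 0.91
top clip [259.2 304.8] 0.72
top clip [226.3 346.2] 0.43
top clip [229.  260.6] 0.41
top clip_grip [249.1 303.7] 0.95
top clip_grip [222.3 346.3] 0.53
top pin_hole [229.3 260.6] 0.59
top pin_top [227.4 258.5] 0.68
top press [228.6 234.7] 0.57
top stand [224.9 348.1] 0.76
top mug_leg [255.2 409.9] 0.91
top mug_leg [167.6 308.2] 0.61
top salt_shaker [157.6 336. ] 0.53
top pepper_mill [167.9 309.8] 0.84
```

```bash
python3 - <<'E'
from h import *
a,b=[cv2.imread(f"pics/{n}0.png") for n in("side","top")]
cv2.imwrite("pics/st.png",cv2.resize(np.vstack([a,b]),(480,600)))
E
```

```text
(no output)
```

View pics/side0.png

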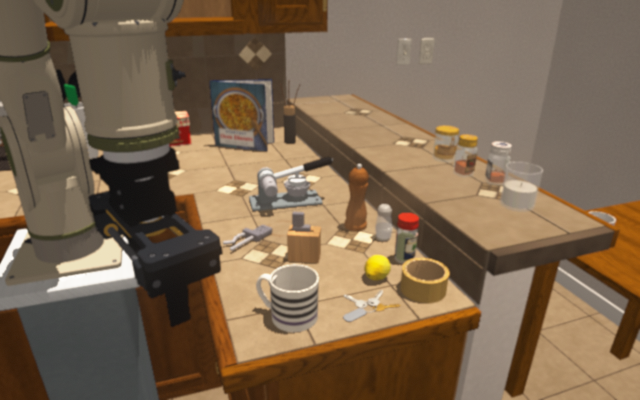

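View pics/top0.png

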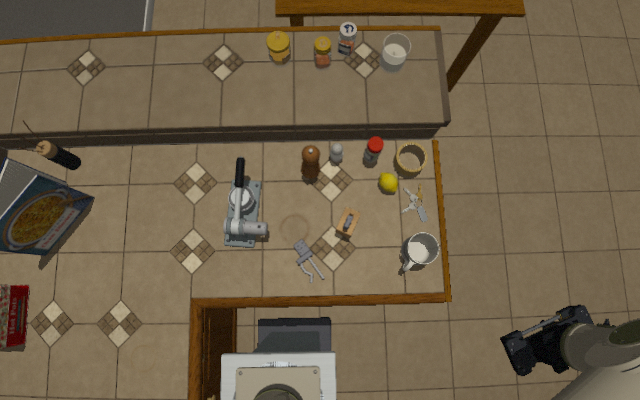

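Two clips: one in the stand (side 300,222; top 347,222) and one lying loose (side 248,238; top 308,258). The one in the stand fits the description (legs down in its stand), and the loose one looks bigger. I'll check that in a crop while locating everything.

```bash
python3 - <<'E'
from h import *
a,b=[cv2.imread(f"pics/{n}0.png") for n in("side","top")]
c=cv2.resize(a[160:280,215:345],(390,360),interpolation=3);d=cv2.resize(b[180:300,220:350],(390,360),interpolation=3)
cv2.imwrite("pics/crop0.png",np.hstack([c,d]))
def two(s,t):
    x,e=tri([ray("side",s),ray("top",t)]);return np.round(x,3),e
print("grip",two([218.9,295.8],[222.3,346.3]))
print("clip",two([232.5,299.5],[226.3,346.2]), "stand",two([255,303],[224.9,348.1]))
print("hole",two([189.1,266.9],[229.3,260.6]),"top",two([183.2,273.6],[227.4,258.5]),"press",two([201.5,269.3],[228.6,234.7]))
print("mill",two([224.8,357.7],[167.9,309.8]),"salt",two([233.7,380.4],[157.6,336]))
for n,z,p in(("grip",.109,(222.3,346.3)),("stand",0,(224.9,348.1)),("hole",.075,(229.3,260.6)),("top",.093,(227.4,258.5)),("press",0,(228.6,234.7)),("mug",0,(255,410)),("big",0.01,(249,304)),("mill",0,(167.9,309.8))): print(n,np.round(atz("top",p,z),3))
E
```

```text
grip (array([ 0.497, -0.195,  0.096]), [np.float64(3.5), np.float64(3.5)])
clip (array([ 0.498, -0.199,  0.062]), [np.float64(3.0), np.float64(3.0)]) stand (array([ 0.506, -0.208,  0.009]), [np.float64(0.4), np.float64(0.4)])
hole (array([0.487, 0.038, 0.073]), [np.float64(2.4), np.float64(2.4)]) top (array([0.499, 0.041, 0.086]), [np.float64(5.4), np.float64(5.4)]) press (array([ 0.507,  0.125, -0.005]), [np.float64(2.9), np.float64(2.9)])
mill (array([ 0.686, -0.1  ,  0.001]), [np.float64(1.7), np.float64(1.7)]) salt (array([ 0.712, -0.179,  0.012]), [np.float64(0.3), np.float64(0.3)])
grip [ 0.499 -0.195  0.109]
stand [ 0.508 -0.209  0.   ]
hole [0.489 0.038 0.075]
top [0.492 0.041 0.093]
press [0.503 0.125 0.   ]
mug [ 0.415 -0.387  0.   ]
big [ 0.439 -0.079  0.01 ]
mill [ 0.684 -0.099  0.   ]
```

View pics/crop0.png

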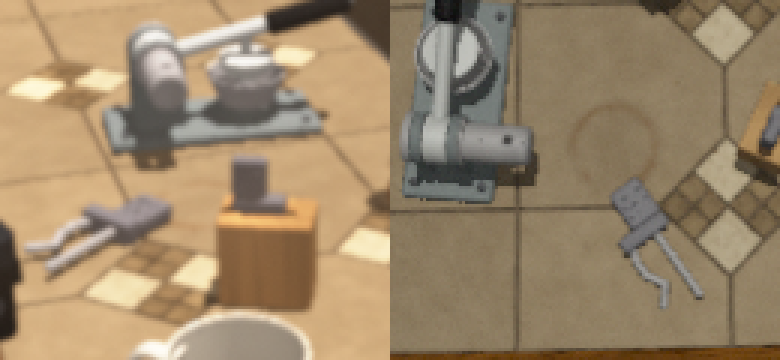

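The crop confirms it: the stand holds the smaller clip (tab at side 298,220, its neck reaching towards +x), and the one lying loose is larger. The pin's hole shows as a dark spot at top (259,227). I'll move above the stand.

Units first: shifts go in shares of 0.8 m and turns go in shares of 2 rad. So 0.2 m / 0.8 = 0.25, 0.16 m / 0.8 = 0.2, 0.45 rad / 2 = 0.225.

```bash
echo '[0.05,-0.0338,-0.0063,0,0,0.05,0.1,-0.0675,-0.0125,0,0,0.1,0.15,-0.1013,-0.0188,0,0,0.15,0.2,-0.135,-0.025,0,0,0.2,0.25,-0.1688,-0.025,0,0,0.225]' > mv.in && python3 -m jog mv.in 0.06; python3 - <<'E'
from h import *
s=sense();q=s["ee_rot"];print(s["time_s"],s["tool_pos"],R.from_quat(np.roll(q,-1)).as_matrix().round(3))
E
```

```text
time_s: 2.0
tool_pos: [0.3574, -0.3899, 0.2515]
ee_rot: [0.001, 0.999, -0.052, 0.001]
ft_force: [1.2, 1.0, 0.2]
gripper_width: 0.0614
gripper_force: 0.0
2.0 [ 0.35735091 -0.38994785  0.251536  ] [[ 0.995 -0.103  0.001]
 [-0.103 -0.995 -0.001]
 [ 0.001  0.001 -1.   ]]
```

Scaled: -0.207 m / 0.8 = -0.2588, 0.121 m / 0.8 = 0.1513, 0.25 rad / 2 = 0.125.

```bash
echo '[0.0313,-0.0513,0,0,0,0.025,0.0625,-0.1025,0,0,0,0.05,0.0938,-0.1538,0,0,0,0.075,0.125,-0.205,0,0,0,0.1,0.1513,-0.2588,0,0,0,0.125]' > mv.in && python3 -m jog mv.in; echo '[0,0,0,0,0,0,0,0,0,0,0,0]' > mv.in && python3 -m jog mv.in; python3 - <<'E'
from h import *
s=sense();q=s["ee_rot"];print(s["time_s"],s["tool_pos"],R.from_quat(np.roll(q,-1)).as_matrix().round(3)[0])
P=cp("wrist");im=capture("wrist");cv2.imwrite("pics/w1.png",im);print("cam",-P[2].T@P[3])
for qn,z in(("clip",.07),("clip_grip",.097),("stand",0),("pin_hole",.075),("pin_top",.093)):
    for r in place_of(qn,"wrist")[:2]: print(qn,np.round(r["at"],1),round(r["conf"],2),atz("wrist",r["at"],z,P).round(4))
E
```

```text
time_s: 2.5
tool_pos: [0.4981, -0.1959, 0.2508]
ee_rot: [0.0, 0.985, -0.175, 0.0]
ft_force: [0.7, -1.0, 0.5]
gripper_width: 0.0597
gripper_force: 0.0
time_s: 2.7
tool_pos: [0.4976, -0.1964, 0.2506]
ee_rot: [0.0, 0.985, -0.172, -0.0]
ft_force: [-0.8, -1.8, -0.0]
gripper_width: 0.0602
gripper_force: 0.0
2.7 [ 0.49755619 -0.19642588  0.2505594 ] [ 0.941 -0.339 -0.   ]
cam [ 0.57069126 -0.22385475  0.40447259]
clip [249.3 263.4] 0.95 [ 0.4375 -0.1077  0.07  ]
clip [177.8 318.9] 0.92 [ 0.4951 -0.1961  0.07  ]
clip_grip [234.1 244.7] 0.75 [ 0.4708 -0.1055  0.097 ]
clip_grip [181.1 316.4] 0.55 [ 0.4989 -0.1949  0.097 ]
stand [151.6 320. ] 0.86 [ 0.5108 -0.2032  0.    ]
pin_hole [247.7 119.8] 0.91 [0.4961 0.0406 0.075 ]
pin_top [176.5 320. ] 0.21 [ 0.5012 -0.1995  0.093 ]
```

View pics/w1.png

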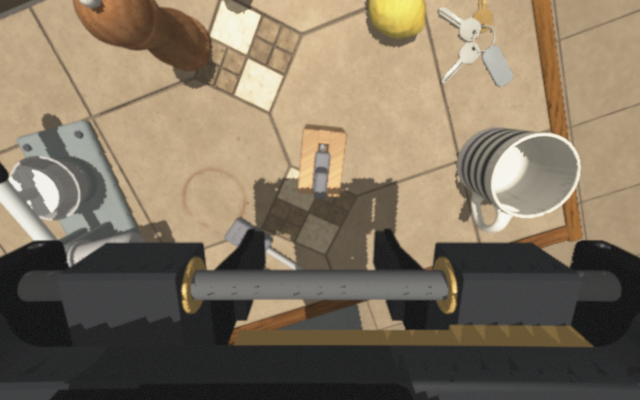

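The wrist view shows the stand at (323,160) and the clip's tab at (321,180), nearly lined up with the tool. I'll measure its angle in an enlarged crop.

```bash
python3 - <<'E'
from h import *
im=cv2.imread("pics/w1.png")
c=cv2.resize(im[115:205,280:370],(720,720),interpolation=cv2.INTER_CUBIC)[:600]
cv2.imwrite("pics/c1.png",c)
hsv=cv2.cvtColor(im[115:205,280:370],cv2.COLOR_BGR2HSV)
m=((hsv[...,1]>90)&(hsv[...,2]>150)).astype(np.uint8);n,l,st,_=cv2.connectedComponentsWithStats(m)
k=1+st[1:,4].argmax();cs,_=cv2.findContours((l==k).astype(np.uint8),0,2);print(st[k],cv2.minAreaRect(cs[0]))
bx=cv2.boxPoints(cv2.minAreaRect(cs[0]))+[280,115]
for p in bx: print(p,atz("wrist",p[::-1],.07).round(4))
E
```

```text
[  18   13   49   61 1914] ((41.992279052734375, 44.587554931640625), (44.38637924194336, 60.8225212097168), 5.04245138168335)
[297.21201706 187.93047333] [ 0.4916 -0.1723  0.07  ]
[302.55794144 127.34334469] [ 0.5497 -0.2008  0.07  ]
[346.77253723 131.24463654] [ 0.5304 -0.2421  0.07  ]
[341.42661667 191.83176422] [ 0.471  -0.2158  0.07  ]
```

View pics/c1.png

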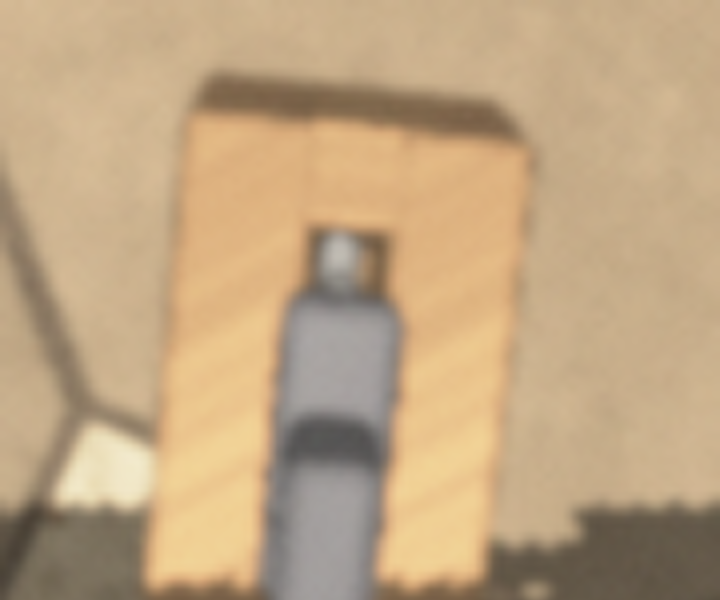

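```bash
python3 - <<'E'
from h import *
P=cp("wrist")
w=lambda x,y,z: atz("wrist",(115+(y-4)/8,280+(x-4)/8),z,P)[:2]
def ang(a,b): d=a-b; return np.degrees(np.arctan2(d[1],d[0])).round(1)
print("stand L",ang(w(190,115,.07),w(152,570,.07)),"R",ang(w(525,150,.07),w(490,570,.07)), "top/bot",ang(w(190,115,.07),w(525,150,.07)))
print("corners",w(190,115,.07),w(525,150,.07),"mid top",(w(190,115,.07)+w(525,150,.07))/2)
print("neck L",ang(w(290,310,.082),w(272,480,.082)),"R",ang(w(400,315,.082),w(385,480,.082)))
print("neck end mid",w(345,300,.082),"tab far top edge",w(332,465,.114),"far bottom",w(337,415,.082))
print("wire top",w(340,250,.075))
E
```

```text
stand L -25.8 R -23.6 top/bot 64.0
corners [ 0.5480402  -0.20091178] [ 0.52906545 -0.2398077 ] mid top [ 0.53855283 -0.22035974]
neck L -26.3 R -24.8
neck end mid [ 0.5206721  -0.21199044] tab far top edge [ 0.50802683 -0.20545329] far bottom [ 0.50716013 -0.205998  ]
wire top [ 0.52587302 -0.21327145]
```

Scaled: 0.157 m / 0.8 = 0.1963, 0.14 m / 0.8 = 0.175, 0.09 rad / 2 = 0.045.

```bash
echo '[0,0.005,0.0375,0,0,0.0225,0,0.005,0.0875,0,0,0.045,0,0.005,0.1375,0,0,0.045,0,0.005,0.175,0,0,0.045,0,0.005,0.1963,0,0,0.045]' > mv.in && python3 -m jog mv.in 0.04; echo '[0,0,0,0,0,0,0,0,0,0,0,0]' > mv.in && python3 -m jog mv.in; echo '[0,0,0,0,0,0,0,0,0,0,0,0,0,0,0,0,0,0,0,0,0,0,0,0]' > mv.in && python3 -m jog mv.in 0
```

```text
time_s: 3.5
tool_pos: [0.4941, -0.2014, 0.0909]
ee_rot: [-0.0, 0.976, -0.218, -0.002]
ft_force: [-0.6, 0.8, 0.6]
gripper_width: 0.0407
gripper_force: 0.0
time_s: 3.7
tool_pos: [0.4959, -0.2017, 0.0942]
ee_rot: [0.0, 0.976, -0.218, 0.0]
ft_force: [1.1, 0.5, 0.4]
gripper_width: 0.0402
gripper_force: 0.0
time_s: 4.1
tool_pos: [0.4961, -0.2012, 0.0941]
ee_rot: [0.0, 0.976, -0.218, 0.0]
ft_force: [0.7, -0.3, 1.3]
gripper_width: 0.0156
gripper_force: 0.5
```

Scaled: -0.157 m / 0.8 = -0.1963, -0.13 m / 0.8 = -0.1625.

```bash
echo '[0,0,0,0,0,0,0,0,0,0,0,0,0,0,0,0,0,0]' > mv.in && python3 -m jog mv.in; echo '[0,0,-0.025,0,0,0,0,0,-0.0625,0,0,0,0,0,-0.1125,0,0,0,0,0,-0.1625,0,0,0,0,0,-0.1963,0,0,0]' > mv.in && python3 -m jog mv.in;echo '[0,0,0,0,0,0,0,0,0,0,0,0]' > mv.in && python3 -m jog mv.in
```

```text
time_s: 4.4
tool_pos: [0.4965, -0.2003, 0.0938]
ee_rot: [-0.0, 0.976, -0.217, 0.0]
ft_force: [2.9, 5.1, 0.1]
gripper_width: 0.0119
gripper_force: 30.0
time_s: 4.9
tool_pos: [0.4958, -0.2019, 0.2534]
ee_rot: [0.001, 0.976, -0.218, 0.001]
ft_force: [0.2, 0.4, -1.0]
gripper_width: 0.0118
gripper_force: 30.0
time_s: 5.1
tool_pos: [0.4955, -0.2017, 0.2504]
ee_rot: [0.0, 0.976, -0.218, 0.0]
ft_force: [-0.2, 0.3, -1.2]
gripper_width: 0.0117
gripper_force: 30.0
```

Scaled: -0.195 m / 0.8 = -0.2438, -0.153 m / 0.8 = -0.1913, -0.33 rad / 2 = -0.165.

```bash
echo '[-0.0375,-0.0488,0,0,0,-0.033,-0.075,-0.0975,0,0,0,-0.066,-0.1125,-0.1463,0,0,0,-0.1,-0.15,-0.195,0,0,0,-0.132,-0.1913,-0.2438,0,0,0,-0.165]' > mv.in && python3 -m jog mv.in; echo '[0,0,0,0,0,0,0,0,0,0,0,0]' > mv.in && python3 -m jog mv.in; python3 - <<'E'
from h import *
s=sense();q=s["ee_rot"];print(s["time_s"],s["tool_pos"],s["ft_force"],R.from_quat(np.roll(q,-1)).as_matrix().round(3)[0])
P=cp("wrist");im=capture("wrist");cv2.imwrite("pics/w2.png",im);np.savez("w2.npz",*P);print("cam",-P[2].T@P[3])
for qn,z in(("clip",.13),("pin_hole",.075),("pin_top",.093),("press",0),("clip_tip",.17)):
    for r in place_of(qn,"wrist")[:2]: print(qn,np.round(r["at"],1),round(r["conf"],2),atz("wrist",r["at"],z,P).round(4))
E
```

```text
time_s: 5.6
tool_pos: [0.439, 0.0405, 0.249]
ee_rot: [0.0, 0.999, -0.054, -0.001]
ft_force: [0.4, 1.2, 0.3]
gripper_width: 0.0121
gripper_force: 30.0
time_s: 5.8
tool_pos: [0.4396, 0.0397, 0.2493]
ee_rot: [0.0, 0.999, -0.054, -0.001]
ft_force: [0.2, -1.3, -1.7]
gripper_width: 0.0116
gripper_force: 30.0
5.8 [0.43960351 0.03974368 0.24934253] [ 0.15257835 -1.27895504 -1.69186736] [ 0.994 -0.107 -0.002]
cam [0.51719673 0.03057813 0.40312753]
clip [171.7 422.8] 0.76 [ 0.4471 -0.0525  0.13  ]
clip [235.4 315.3] 0.69 [0.3973 0.047  0.13  ]
pin_hole [122.8 312.6] 0.79 [0.495  0.0395 0.075 ]
pin_top [125.7 311.7] 0.64 [0.4937 0.0402 0.093 ]
pin_top [120.1 260.2] 0.45 [0.504  0.0879 0.093 ]
press [122.4 258.3] 0.91 [0.4976 0.1078 0.    ]
clip_tip [214.8 459.8] 0.57 [ 0.4202 -0.0681  0.17  ]
clip_tip [ 82.1 516.9] 0.33 [ 0.513  -0.1045  0.17  ]
```

View pics/w2.png

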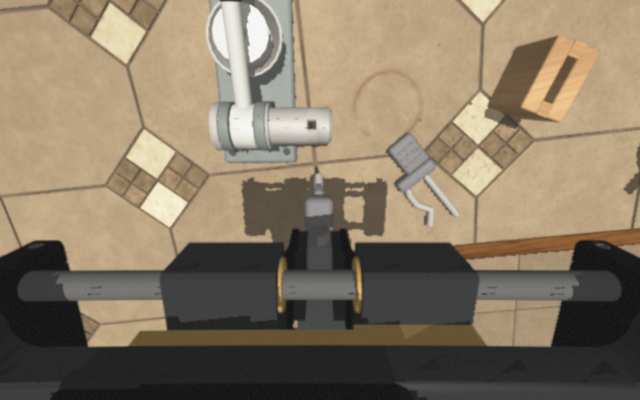

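The clip hangs in the gripper (neck 318,210, bow end 318,180). The pin runs level from (265,126) to its free end at (330,126), and the hole's dark mouth is at (312,125). I'll zoom in on the pin.

```bash
python3 - <<'E'
from h import *
im=cv2.imread("pics/w2.png")
cv2.imwrite("pics/c2.png",cv2.resize(im[90:170,205:345],(784,448),interpolation=cv2.INTER_CUBIC))
g=cv2.cvtColor(im,cv2.COLOR_BGR2GRAY)
m=(g[115:135,300:325]<95);ys,xs=np.nonzero(m);print("dark centroid",ys.mean()+115,xs.mean()+300,"ext",ys.min()+115,ys.max()+115,xs.min()+300,xs.max()+300)
E
```

```text
dark centroid 124.5 311.5 ext 122 127 309 314
```

View pics/c2.png

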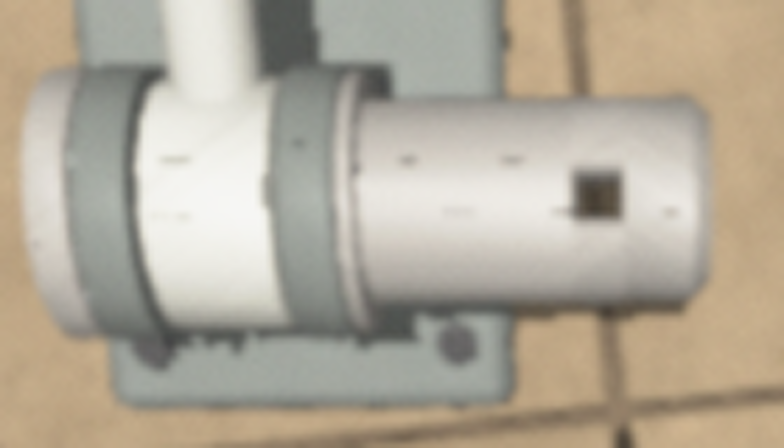

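The crop shows the pin's edges at crop y≈98 and 303, and the square hole at (597,195). I'll fit the cylinder to the edges and find the hole's angle.

```bash
python3 - <<'E'
from h import *
from scipy.optimize import least_squares
z=np.load("w2.npz");P=tuple(z[k] for k in z.files)
im=cv2.imread("pics/w2.png");g=cv2.GaussianBlur(im,(3,3),0).astype(float)
sat=g[...,2]-g[...,0]  # tile is brownish, pin grey
T=[];B=[]
for c in [288]+list(range(300,328,2)):
    col=sat[:,c]
    for (lo,hi,L) in((100,115,T),(136,150,B)):
        seg=col[lo:hi];h=(seg[:3].mean()+seg[-3:].mean())/2
        i=np.nonzero(np.diff(np.sign(seg-h)))[0]
        if len(i): i=i[0];L.append((lo+i+(h-seg[i])/(seg[i+1]-seg[i]),c))
T,B=np.array(T),np.array(B);print("top",T[:,0].round(1),"\nbot",B[:,0].round(1))
obs=[ray(0,p,P) for p in np.vstack([T,B])]
def dist(o,d,a,u): n=np.cross(d,u);return abs((a-o)@n)/np.linalg.norm(n)
def f(v,zz=.075):
    u=np.array([np.sin(v[1]),-np.cos(v[1]),0]);a=np.array([v[0],.04,zz]);return [dist(o,d,a,u)*1e3-18 for o,d in obs]
r=least_squares(f,[.49,-.1],loss="soft_l1",x_scale=[.01,.1]);print("x at y=.04, yaw deg",r.x[0],np.degrees(r.x[1]),np.round(f(r.x),1))
r3=least_squares(lambda v:f(v[:2],v[2]),[.49,-.1,.075],loss="soft_l1",x_scale=[.01,.1,.01]);print("free z",r3.x)
yaw=r.x[1];u=np.array([np.sin(yaw),-np.cos(yaw),0]);a=np.array([r.x[0],.04,.075])
px=np.array([np.cos(yaw),np.sin(yaw),0])
def hit(rc):
    o,d=ray(0,rc,P);d=d/np.linalg.norm(d)
    op=o-a-((o-a)@u)*u;dp=d-(d@u)*u;A=dp@dp;b=op@dp;c=op@op-.018**2
    t=(-b-np.sqrt(b*b-A*c))/A;return o+t*d
for rc in((124.5,311.5),(90+195.5/5.6-.5,205+597.5/5.6-.5)):
    p=hit(rc);print("mouth",p.round(4),"px off mm",((p-a)@px*1e3).round(2),"angle",np.arcsin((p-a)@px/.018).round(3))
p=hit((124.5,311.5));s=(p-a)@u;print("pin_hole",(a+s*u).round(4))
e=hit((125,205+709/5.6-.5));print("free end dist",((e-p)@u*1e3).round(1))
pl=lambda x,y,zz:atz(0,(90+(y+.5)/5.6-.5,205+(x+.5)/5.6-.5),zz,P)
for A_,B_ in(((80,0),(115,390)),((500,20),(515,390))):
    d=pl(*A_,.008)-pl(*B_,.008);print("plate yaw",np.degrees(np.arctan2(d[1],d[0])).round(1))
o=-P[2].T@P[3];print("sight angle",np.arctan2((o-a)@px,o[2]-.075).round(3))
E
```

```text
top [107.7 106.9 106.9 106.8 106.7 106.4 106.5 106.7 106.7 106.7 106.7 106.7
 106.7 106.5 106.5] 
bot [142.5 145.9 145.8 145.5 145.2 145.3 145.3 145.8 145.9 145.7 145.4 145.1
 145.2 145.1 144.7]
x at y=.04, yaw deg 0.49174086638123227 -6.333646854728032 [-0.2  0.6  0.6  0.7  0.8  1.1  1.   0.8  0.8  0.8  0.8  0.9  0.9  1.
  1.1 -1.8  1.6  1.5  1.1  0.9  0.9  1.   1.4  1.5  1.4  1.1  0.7  0.8
  0.7  0.3]
free z [ 0.49290116 -0.09563786  0.09061191]
mouth [0.4948 0.0402 0.0927] px off mm 2.99 angle 0.167
mouth [0.4949 0.0405 0.0927] px off mm 3.08 angle 0.172
pin_hole [0.4918 0.0406 0.075 ]
free end dist 18.6
plate yaw -6.0
plate yaw -5.1
sight angle 0.08
```

Scaled: 0.064 m / 0.8 = 0.08, -0.0065 m / 0.8 = -0.0081.

```bash
echo '[0.035,-0.0038,0.025,0,0,0,0.0688,-0.0081,0.05,0,0,0,0.0688,-0.0081,0.0688,0,0,0,0.0688,-0.0081,0.08,0,0,0,0.0688,-0.0081,0.08,0,0,0]' > mv.in && python3 -m jog mv.in; echo '[0,0,0,0,0,0,0,0,0,0,0,0,0,0,0,0,0,0]' > mv.in && python3 -m jog mv.in; echo '[0,0,0.0025,0,0,0,0,0,0.005,0,0,0,0,0,0.0075,0,0,0,0,0,0.0075,0,0,0]' > mv.in && python3 -m jog mv.in
```

```text
time_s: 6.6
tool_pos: [0.495, 0.0394, 0.1853]
ee_rot: [0.0, 0.998, -0.055, -0.001]
ft_force: [0.2, 0.2, -0.6]
gripper_width: 0.0117
gripper_force: 30.0
time_s: 6.9
tool_pos: [0.4962, 0.0397, 0.1874]
ee_rot: [0.0, 0.999, -0.055, 0.001]
ft_force: [0.7, -0.1, -0.8]
gripper_width: 0.0118
gripper_force: 30.0
time_s: 7.3
tool_pos: [0.4957, 0.0397, 0.1802]
ee_rot: [0.0, 0.999, -0.055, -0.0]
ft_force: [0.8, 0.3, -1.2]
gripper_width: 0.0118
gripper_force: 30.0
```

Scaled: 0.005 m / 0.8 = 0.0063, 0.004 m / 0.8 = 0.005.

```bash
echo '[0,0,0.0025,0,0,0,0,0,0.005,0,0,0,0,0,0.0063,0,0,0,0,0,0.0063,0,0,0]' > mv.in && python3 -m jog mv.in; echo '[0,0,0.0013,0,0,0,0,0,0.0013,0,0,0]' > mv.in && python3 -m jog mv.in;echo '[0,0,0.0013,0,0,0,0,0,0.0013,0,0,0]' > mv.in && python3 -m jog mv.in;echo '[0,0,0.0013,0,0,0,0,0,0.0013,0,0,0]' > mv.in && python3 -m jog mv.in
```

```text
time_s: 7.7
tool_pos: [0.4958, 0.0398, 0.1753]
ee_rot: [0.0, 0.999, -0.055, -0.0]
ft_force: [0.1, 0.2, -0.1]
gripper_width: 0.0116
gripper_force: 30.0
time_s: 7.9
tool_pos: [0.4958, 0.0397, 0.1745]
ee_rot: [0.0, 0.999, -0.055, -0.0]
ft_force: [0.2, -0.2, -0.1]
gripper_width: 0.0119
gripper_force: 30.0
time_s: 8.1
tool_pos: [0.4958, 0.0397, 0.1734]
ee_rot: [0.0, 0.999, -0.055, -0.0]
ft_force: [0.5, -0.9, -0.6]
gripper_width: 0.012
gripper_force: 30.0
time_s: 8.3
tool_pos: [0.4958, 0.0397, 0.1724]
ee_rot: [0.0, 0.999, -0.055, -0.0]
ft_force: [0.3, -0.5, -1.4]
gripper_width: 0.0118
gripper_force: 30.0
```

Scaled: 0.001 m / 0.8 = 0.0013.

```bash
for i in 1 2 3; do :; done; echo '[0,0,0.0013,0,0,0,0,0,0.0013,0,0,0]' > mv.in && python3 -m jog mv.in | sed -n '2p;4p'; echo '[0,0,0.0013,0,0,0,0,0,0.0013,0,0,0]' > mv.in && python3 -m jog mv.in| sed -n '2p;4p';echo '[0,0,0.0013,0,0,0,0,0,0.0013,0,0,0]' > mv.in && python3 -m jog mv.in| sed -n '2p;4p'
```

```text
tool_pos: [0.4958, 0.0398, 0.1714]
ft_force: [0.3, 1.0, -0.7]
tool_pos: [0.4958, 0.0398, 0.1704]
ft_force: [0.1, 0.3, -0.3]
tool_pos: [0.4958, 0.0398, 0.1694]
ft_force: [-0.2, -0.3, -0.6]
```

Scaled: 0.001 m / 0.8 = 0.0013.

```bash
echo '[0,0,0.0013,0,0,0,0,0,0.0013,0,0,0]' > mv.in && python3 -m jog mv.in | sed -n '2p;4p'; echo '[0,0,0.0013,0,0,0,0,0,0.0013,0,0,0]' > mv.in && python3 -m jog mv.in| sed -n '2p;4p';echo '[0,0,0.0013,0,0,0,0,0,0.0013,0,0,0]' > mv.in && python3 -m jog mv.in| sed -n '2p;4p'
```

```text
tool_pos: [0.4958, 0.0397, 0.1684]
ft_force: [0.9, -0.4, -0.1]
tool_pos: [0.4958, 0.0398, 0.1674]
ft_force: [0.3, -0.3, -1.2]
tool_pos: [0.4958, 0.0398, 0.1664]
ft_force: [0.1, 0.7, -1.1]
```

Scaled: -0.001 m / 0.8 = -0.0013, -0.0005 m / 0.8 = -0.0006.

```bash
echo '[-0.0006,0,0,0,0,0,-0.0013,0,0,0,0,0]' > mv.in && python3 -m jog mv.in | sed -n '2p;4p'; echo '[-0.0006,0,0,0,0,0,-0.0013,0,0,0,0,0]' > mv.in && python3 -m jog mv.in | sed -n '2p;4p'; echo '[-0.0006,0,0,0,0,0,-0.0013,0,0,0,0,0]' > mv.in && python3 -m jog mv.in | sed -n '2p;4p'
```

```text
tool_pos: [0.4948, 0.0399, 0.1666]
ft_force: [-0.6, 0.2, -1.8]
tool_pos: [0.494, 0.04, 0.1666]
ft_force: [1.3, -0.1, -1.4]
tool_pos: [0.4934, 0.04, 0.1667]
ft_force: [2.9, 0.1, -2.0]
```

Scaled: -0.001 m / 0.8 = -0.0013, -0.0005 m / 0.8 = -0.0006.

```bash
echo '[-0.0006,0,0,0,0,0,-0.0013,0,0,0,0,0]' > mv.in && python3 -m jog mv.in | sed -n '2p;4p'; echo '[-0.0006,0,0,0,0,0,-0.0013,0,0,0,0,0]' > mv.in && python3 -m jog mv.in | sed -n '2p;4p'; python3 - <<'E'
from h import *
P=cp("wrist");im=capture("wrist");cv2.imwrite("pics/w3.png",im);np.savez("w3.npz",*P)
s=sense();print(s["tool_pos"],s["ft_force"],s["ft_torque"])
cv2.imwrite("pics/c3.png",cv2.resize(im[60:260,200:440],(720,600),interpolation=cv2.INTER_CUBIC))
E
```

```text
tool_pos: [0.4925, 0.0403, 0.1668]
ft_force: [4.9, 0.3, -1.9]
tool_pos: [0.4915, 0.0405, 0.1668]
ft_force: [4.7, 1.1, -1.6]
[0.49142902 0.04046886 0.16681673] [ 4.94710904  0.33886647 -1.7221345 ] [ 0.13386658 -1.52225826 -0.0144164 ]
```

View pics/c3.png

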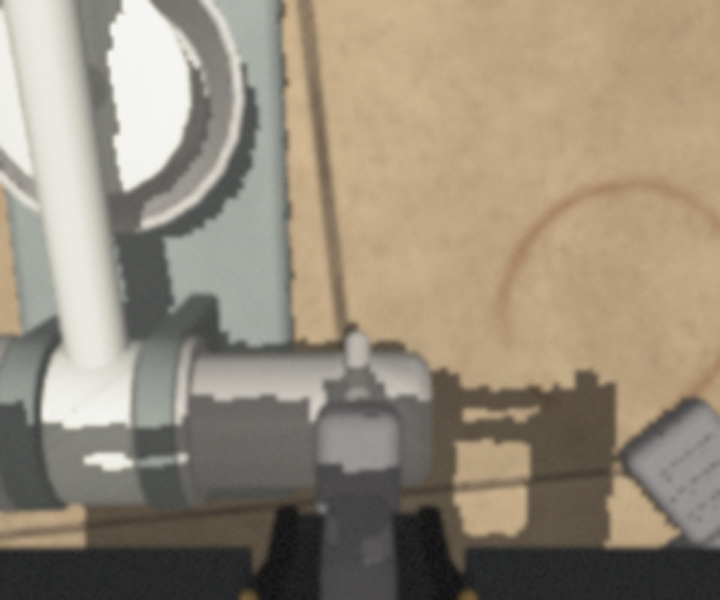

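The crop shows the leg's line running down into the pin at (355,400), and the steady 5 N side force says the pin is turning with it. By my numbers the hole is now about upright, so I'll push down gently.

```bash
echo '[0.0004,0,0.0013,0,0,0,0.0008,0,0.0025,0,0,0,0.0008,0,0.0025,0,0,0]' > mv.in && python3 -m jog mv.in | sed -n '2p;4p'; echo '[0,0,0.0013,0,0,0,0,0,0.0025,0,0,0,0,0,0.0025,0,0,0]' > mv.in && python3 -m jog mv.in | sed -n '2p;4p'; echo '[0,0,0.0013,0,0,0,0,0,0.0025,0,0,0,0,0,0.0025,0,0,0]' > mv.in && python3 -m jog mv.in | sed -n '2p;4p'
```

```text
tool_pos: [0.4918, 0.0402, 0.1646]
ft_force: [4.6, -0.6, -0.4]
tool_pos: [0.4917, 0.0402, 0.1625]
ft_force: [5.3, -0.9, 0.2]
tool_pos: [0.4917, 0.0403, 0.1605]
ft_force: [5.9, -0.5, 1.2]
```

Scaled: 0.003 m / 0.8 = 0.0038, 0.002 m / 0.8 = 0.0025.

```bash
echo '[0,0,0.0013,0,0,0,0,0,0.0025,0,0,0,0,0,0.0038,0,0,0,0,0,0.0038,0,0,0]' > mv.in && python3 -m jog mv.in | sed -n '2p;4p'; echo '[0,0,0.0013,0,0,0,0,0,0.0025,0,0,0,0,0,0.0038,0,0,0,0,0,0.0038,0,0,0]' > mv.in && python3 -m jog mv.in | sed -n '2p;4p'; python3 -c "
from bench import sense
print(sense()['ft_torque'])"
```

```text
tool_pos: [0.4917, 0.0402, 0.1575]
ft_force: [5.6, -1.2, 1.0]
tool_pos: [0.4917, 0.0402, 0.1545]
ft_force: [6.5, -1.2, 0.9]
[-0.13854894 -1.78793261  0.00415638]
```

Scaled: 0.003 m / 0.8 = 0.0038, 0.002 m / 0.8 = 0.0025.

```bash
echo '[0.0005,0,0.0013,0,0,0,0.001,0,0.0025,0,0,0,0.001,0,0.0038,0,0,0,0.001,0,0.0038,0,0,0]' > mv.in && python3 -m jog mv.in | sed -n '2p;4p'; echo '[0,0,0.0013,0,0,0,0,0,0.0025,0,0,0,0,0,0.0038,0,0,0,0,0,0.0038,0,0,0]' > mv.in && python3 -m jog mv.in | sed -n '2p;4p';  echo '[0,0,0.0013,0,0,0,0,0,0.0025,0,0,0,0,0,0.0038,0,0,0,0,0,0.0038,0,0,0]' > mv.in && python3 -m jog mv.in | sed -n '2p;4p'
```

```text
tool_pos: [0.4921, 0.0401, 0.1512]
ft_force: [4.7, -0.6, -0.1]
tool_pos: [0.4922, 0.0402, 0.1483]
ft_force: [4.4, -1.0, 0.2]
tool_pos: [0.4922, 0.0402, 0.1455]
ft_force: [4.2, 0.9, 2.5]
```

Scaled: 0.003 m / 0.8 = 0.0038, 0.002 m / 0.8 = 0.0025.

```bash
echo '[0,0,0.0013,0,0,0,0,0,0.0025,0,0,0,0,0,0.0038,0,0,0,0,0,0.0038,0,0,0]' > mv.in && python3 -m jog mv.in | sed -n '2p;4p'; echo '[0,0,0.0013,0,0,0,0,0,0.0025,0,0,0,0,0,0.0038,0,0,0,0,0,0.0038,0,0,0]' > mv.in && python3 -m jog mv.in | sed -n '2p;4p';  echo '[0,0,0.0013,0,0,0,0,0,0.0025,0,0,0,0,0,0.0038,0,0,0,0,0,0.0038,0,0,0]' > mv.in && python3 -m jog mv.in | sed -n '2p;4p'
```

```text
tool_pos: [0.4924, 0.0403, 0.1431]
ft_force: [2.1, -0.4, 9.9]
tool_pos: [0.4925, 0.0403, 0.1404]
ft_force: [0.4, -0.3, 12.1]
tool_pos: [0.4923, 0.0405, 0.137]
ft_force: [1.9, 1.2, 8.1]
```

Bow is riding over the pin as expected; continuing.

Scaled: 0.003 m / 0.8 = 0.0038, 0.002 m / 0.8 = 0.0025.

```bash
echo '[0,0,0.0013,0,0,0,0,0,0.0025,0,0,0,0,0,0.0038,0,0,0,0,0,0.0038,0,0,0]' > mv.in && python3 -m jog mv.in | sed -n '2p;4p'; echo '[0,0,0.0013,0,0,0,0,0,0.0025,0,0,0,0,0,0.0038,0,0,0,0,0,0.0038,0,0,0]' > mv.in && python3 -m jog mv.in | sed -n '2p;4p';  echo '[0,0,0.0013,0,0,0,0,0,0.0025,0,0,0,0,0,0.0038,0,0,0,0,0,0.0038,0,0,0]' > mv.in && python3 -m jog mv.in | sed -n '2p;4p'
```

```text
tool_pos: [0.4923, 0.0404, 0.1336]
ft_force: [3.1, 0.8, 4.3]
tool_pos: [0.4922, 0.0401, 0.1304]
ft_force: [4.9, -0.9, 0.5]
tool_pos: [0.4922, 0.04, 0.1272]
ft_force: [6.2, -0.5, 0.3]
```

Scaled: 0.003 m / 0.8 = 0.0038, 0.002 m / 0.8 = 0.0025.

```bash
echo '[0,0,0.0013,0,0,0,0,0,0.0025,0,0,0,0,0,0.0038,0,0,0,0,0,0.0038,0,0,0]' > mv.in && python3 -m jog mv.in | sed -n '2p;4p'; echo '[0,0,0.0013,0,0,0,0,0,0.0025,0,0,0,0,0,0.0038,0,0,0,0,0,0.0038,0,0,0]' > mv.in && python3 -m jog mv.in | sed -n '2p;4p';  echo '[0,0,0.0013,0,0,0,0,0,0.0025,0,0,0,0,0,0.0025,0,0,0]' > mv.in && python3 -m jog mv.in | sed -n '2p;4p'
```

```text
tool_pos: [0.4923, 0.0402, 0.1244]
ft_force: [4.4, 0.5, 0.8]
tool_pos: [0.4922, 0.0401, 0.1212]
ft_force: [5.0, -0.5, -1.2]
tool_pos: [0.4922, 0.0401, 0.1193]
ft_force: [5.0, -1.1, 0.1]
```

Scaled: 0.001 m / 0.8 = 0.0013.

```bash
echo '[0,0,0.0013,0,0,0,0,0,0.0013,0,0,0]' > mv.in && python3 -m jog mv.in | sed -n '2p;4p'; echo '[0,0,0.0013,0,0,0,0,0,0.0013,0,0,0]' > mv.in && python3 -m jog mv.in | sed -n '2p;4p'; echo '[0,0,0.0013,0,0,0,0,0,0.0013,0,0,0]' > mv.in && python3 -m jog mv.in | sed -n '2p;4p'
```

```text
tool_pos: [0.4922, 0.0401, 0.1183]
ft_force: [5.0, 0.9, 0.2]
tool_pos: [0.4922, 0.0401, 0.1174]
ft_force: [3.7, -0.4, 0.3]
tool_pos: [0.4922, 0.0402, 0.1164]
ft_force: [4.2, 0.2, 0.4]
```

Scaled: 0.001 m / 0.8 = 0.0013.

```bash
echo '[0,0,0.0013,0,0,0,0,0,0.0013,0,0,0]' > mv.in && python3 -m jog mv.in | sed -n '2p;4p'; echo '[0,0,0.0013,0,0,0,0,0,0.0013,0,0,0]' > mv.in && python3 -m jog mv.in | sed -n '2p;4p'
```

```text
tool_pos: [0.4923, 0.0402, 0.1161]
ft_force: [0.6, -1.1, 9.4]
tool_pos: [0.4925, 0.0402, 0.1158]
ft_force: [-3.8, -1.2, 18.1]
```

Neck seated (18 N). I'll ease off, let go and rise.

Scaled: -0.0015 m / 0.8 = -0.0019, -0.001 m / 0.8 = -0.0013.

```bash
echo '[0,0,-0.0013,0,0,0,0,0,-0.0019,0,0,0]' > mv.in && python3 -m jog mv.in | sed -n '2p;4p'; echo '[0,0,0,0,0,0,0,0,0,0,0,0,0,0,0,0,0,0,0,0,0,0,0,0,0,0,0,0,0,0]' > mv.in && python3 -m jog mv.in 0.035; echo '[0,0,-0.0125,0,0,0,0,0,-0.05,0,0,0,-0.025,0,-0.1,0,0,0,-0.05,0,-0.15,0,0,0,-0.05,0,-0.15,0,0,0]' > mv.in && python3 -m jog mv.in; python3 - <<'E'
from h import *
P=cp("wrist");im=capture("wrist");t=capture("side")
cv2.imwrite("pics/fin.png",np.hstack([cv2.resize(im[60:210,220:370],(400,400),interpolation=2),cv2.resize(t[160:230,235:305],(400,400),interpolation=2)]))
for q,z in(("clip",.093),("clip_grip",.12)):
    for r in place_of(q,"wrist")[:2]: print(q,r["at"],r["conf"],atz(0,r["at"],z,P).round(4))
for q in("clip_grip",):
  for r in place_of(q,"side")[:3]: print(q,r["at"],r["conf"])
print(proj("side",[.492,.0405,.12]))
E
```

```text
tool_pos: [0.4923, 0.0402, 0.1162]
ft_force: [3.4, 0.2, 1.7]
time_s: 18.65
tool_pos: [0.492, 0.0402, 0.1158]
ee_rot: [0.0, 0.999, -0.055, -0.0]
ft_force: [-0.4, 0.4, 1.1]
gripper_width: 0.0341
gripper_force: 0.0
time_s: 19.15
tool_pos: [0.4534, 0.0457, 0.242]
ee_rot: [0.0, 0.999, -0.054, 0.004]
ft_force: [0.4, -0.3, 0.2]
gripper_width: 0.035
gripper_force: 0.0
clip [143.5, 319.1] 0.97 [0.4925 0.0407 0.093 ]
clip [185.8, 432.7] 0.87 [ 0.4396 -0.065   0.093 ]
clip_grip [146.8, 315.9] 0.85 [0.4933 0.0434 0.12  ]
clip_grip [166.6, 415.3] 0.55 [ 0.4666 -0.0411  0.12  ]
clip_grip [232.8, 261.7] 0.87
clip_grip [170.4, 268.0] 0.69
clip_grip [235.9, 381.2] 0.67
[268.67804544 171.7575249 ]
```

View pics/fin.png

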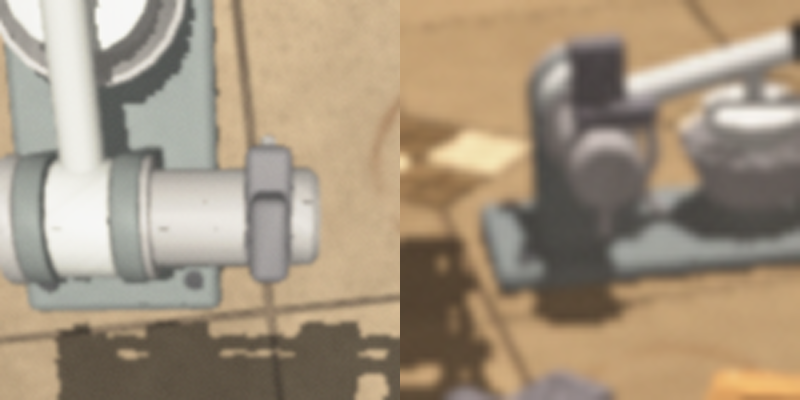

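The picture shows the clip upright on the pin: the neck rests on top, the bow curves round the +x side, and the leg comes out below at (605,225). The gripper is clear.

```bash
echo '[0,0,0,0,0,0,0,0,0,0,0,0]' > mv.in && python3 -m jog mv.in >/dev/null; python3 -c "
from bench import hand_in
print(hand_in())"
```

```text
the job is handed in; nothing more can be done
None
```

The smaller clip is on the pivot pin: leg through the cross hole, bow snapped over, neck seated at about 18 N measured at the wrist. The clip is released and the job handed in; no verdict came back.

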